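Ring up a sale on the stationery counter

TASK

Ring up a blue and a red article and take the payment: with the fingertips, press the blue key and then the red key on the grey keypad, and last the green key on the card terminal, each gently and just until the key has clearly sunk more than half-way and stays down. Leave the yellow and white keys up, do not jab, and do not lift or shift the terminal or any of the things on the counter.

Things in the scene. Friction and masses are not known exactly. Their poses are not given: they have to be found in the camera images.
- keypad: grey sales keypad, fixed to the counter, 190 x 150 x 35 mm: its origin lies at counter height under the centre of its 2 x 2 field of keys; it reaches from 75 mm on its own -x side (towards the robot) to 115 mm on its own +x side (a small display), and 75 mm to each side
- blue_key: key module with the blue cap, fixed on the keypad in any one of the four places, which are 30 mm either way in x and y from the keypad's origin (60 mm apart): a black square frame 46 x 46 x 6 mm; origin under its centre, on the keypad's top, 35 mm above the counter
- blue_top (a point): centre of the flat top of the blue cap (round, 32 mm across), at first 20 mm above the keypad's top and 55 mm above the counter; it sinks with the cap
- blue_cap (a joint): how far the blue cap has been pressed down, in m: 0 up, 0.012 at its stop, where its top is still 2 mm above its frame. A stiff sliding key: it takes 4 N to start and rises evenly to 7 N at the stop, and the cap stays where it is left. It counts as pressed beyond 0.005
- red_key: key module with the red cap, fixed on the keypad in any one of the four places, which are 30 mm either way in x and y from the keypad's origin (60 mm apart): a black square frame 46 x 46 x 6 mm; origin under its centre, on the keypad's top, 35 mm above the counter
- red_top (a point): centre of the flat top of the red cap (round, 32 mm across), at first 20 mm above the keypad's top and 55 mm above the counter; it sinks with the cap
- red_cap (a joint): how far the red cap has been pressed down, in m: 0 up, 0.012 at its stop, where its top is still 2 mm above its frame. A stiff sliding key: it takes 4 N to start and rises evenly to 7 N at the stop, and the cap stays where it is left. It counts as pressed beyond 0.005
- yellow_key: key module with the yellow cap, fixed on the keypad in any one of the four places, which are 30 mm either way in x and y from the keypad's origin (60 mm apart): a black square frame 46 x 46 x 6 mm; origin under its centre, on the keypad's top, 35 mm above the counter
- yellow_top (a point): centre of the flat top of the yellow cap (round, 32 mm across), at first 20 mm above the keypad's top and 55 mm above the counter; it sinks with the cap
- yellow_cap (a joint): how far the yellow cap has been pressed down, in m: 0 up, 0.012 at its stop, where its top is still 2 mm above its frame. A stiff sliding key: it takes 4 N to start and rises evenly to 7 N at the stop, and the cap stays where it is left. It counts as pressed beyond 0.005
- white_key: key module with the white cap, fixed on the keypad in any one of the four places, which are 30 mm either way in x and y from the keypad's origin (60 mm apart): a black square frame 46 x 46 x 6 mm; origin under its centre, on the keypad's top, 35 mm above the counter
- white_top (a point): centre of the flat top of the white cap (round, 32 mm across), at first 20 mm above the keypad's top and 55 mm above the counter; it sinks with the cap
- white_cap (a joint): how far the white cap has been pressed down, in m: 0 up, 0.012 at its stop, where its top is still 2 mm above its frame. A stiff sliding key: it takes 4 N to start and rises evenly to 7 N at the stop, and the cap stays where it is left. It counts as pressed beyond 0.005
- terminal: black card payment terminal standing loose on the counter, 165 (along its own x) x 80 x 28 mm, 0.4 to 0.7 kg; origin under its centre; blue screen towards its +x end, one green key towards its -x end, which faces the robot. Its little grey number keys are only printed
- green_top (a point): centre of the flat top of the terminal's green cap (round, 30 mm across), 50 mm from the terminal's origin towards its -x end; at first 48 mm above the counter; sinks with the cap
- green_cap (a joint): how far the green cap has been pressed down, in m: same travel, stiffness and staying behaviour as the keypad's caps (0 up, 0.012 at the stop, 4 to 7 N); counts as pressed beyond 0.005
- eraser: white block eraser in a blue sleeve, 20 x 45 x 13 mm, lying just to the robot's side of the keypad; loose, a bystander; origin at the centre of its underside
- highlighter: flat orange highlighter with a black cap, 110 x 24 x 16 mm, lying just to the robot's side of the card terminal; loose, a bystander; origin at the centre of its underside
- stapler: red and black desk stapler, 130 x 36 x 55 mm, at the back of the counter; loose, a bystander; origin at the centre of its underside
- pen_pot: green pot full of pens, 76 mm across, 118 mm high with the pens, on the left; loose, a bystander; origin at the centre of its underside
- jar: pale cloudy jar of coloured pencil sharpeners, 96 mm across, 105 mm high, on the right; loose, a bystander; origin at the centre of its underside
- glue_stick: upright white and yellow glue stick, 30 mm across, 88 mm high, on the left; loose, a bystander; origin at the centre of its underside
- tape_dispenser: blue tape dispenser with an amber roll, 130 x 55 x 77 mm, on the right; loose, a bystander; origin at the centre of its underside
Things that resemble listed ones, but are neither listed nor needed, are in the scene too. What is shaped like the terminal but brown or turquoise is not meant.

How it is judged:
By the outcome, as a careful person would: the job done as asked, in the order asked, and still so for the second after the job is handed in, with the robot touching nothing.
It also fails if it takes over 54 s, if anything falls off the work surface, if the arm or the gripper's body presses on something with over 40 N, if the wrist force passes 120 N, or if a joint passes its speed limit or range.

ROBOT

A 7-joint arm with a two-finger parallel gripper is mounted at the origin on the work surface. World frame = base frame: x ahead of the robot, y to its left, z up, the work surface at z = 0. Lengths are in m, angles in rad, forces in N, time in s.
With the tool pointing down it reaches from about 0.425 to 0.925 m from the base axis. Payload 6.8 kg.
Tool frame: the origin (TCP) lies midway between the tips of the shut fingers; the grasp point (between the pads) lies pinch_z behind it (pinch_z is the distance from the TCP to the grasp point, in m); z points along the fingers, y is the line along which they close (so a half turn about z gives the same grasp; the last joint's range is limited). The gripper opens to 88 mm and grips with 3 to 60 N. Pads are 20 mm wide; open, the fingers measure 115 mm over their backs; the gripper's body (75 mm by 178 mm) begins 61 mm behind the grasp point.
Start: joints at [1.131, 0.477, 0.022, 1.555, -0.011, 1.109, -0.083], TCP at [0.22, -0.638, 0.223] pointing down, gripper open.
Joint ranges: [-2.96, 2.96], [-0.34, 2.1], [-1.41, 1.46], [0.24, 2.44], [-1.37, 4.51], [0.17, 1.92], [-2.96, 2.96]. Speed limits (rad/s): [2.39, 2.39, 3.14, 3.14, 3.14, 3.14, 3.14].

INTERFACE

Orientations are given as a rotation vector (axis times angle).
In Python, from workcell import get_obs, camera, sign_off, pinch_z gives the robot as it stands.
- The arm moves only by the shell command python3 -m creep 'ROWS' [FORCE]. ROWS is JSON, a list of rows, each an object of numbers: "tx", "ty", "tz": the shift along the tool's x, y, z in m; "rx", "ry", "rz": the turn, a rotation vector about the tool's x, y, z in rad; "grip": the opening, from 0 (shut) to 1 (fully open). In form: [{"tx": .., "ty": .., "tz": .., "rx": .., "ry": .., "rz": .., "grip": ..}, ...]. A call has 1 to 5 rows; each row is the pose to reach, as a shift and turn from the pose commanded when the call began, along the tool's axes at that moment; what a row does not reach only later rows make up. A row lasts 1/8 s, in which the tool goes at most 62.5 mm and 10.7 degrees, less where a joint would pass 70% of its speed; a pose out of reach is approached as far as the arm can. A call with a gripper value outside its range is refused whole. The fingers move at their own pace and stop on an object; FORCE is the grip in N (left out, the last holds). Time passes only in rows, so rows that repeat a pose let the fingers close. It gives the time, the measured TCP pose, the force, the opening and the grip force at its end, in the units of the state.
- get_obs(): the state, without advancing time (a new reading comes with each control period).
- camera(name): name is "scene" or "top" or "wrist"; returns a dict with "frame" (420x560x3 uint8, red, green, blue), "fx", "fy", "cx", "cy" (pixels), "camera_from_world" (4x4, takes a point from world to camera coordinates); the wrist camera has in their place "hand_eye" (4x4, takes a point from camera to tool coordinates, whose origin is the TCP and whose axes are the flange's). Camera axes: x right, y up, looking along -z (the intrinsics and any distortion apply to the point x, -y, -z); pixel columns grow to the right and rows downward; lengths in m; the calibration is good to about 2 mm. A picture is of the moment at which its call begins: read the wrist's pose just before it. There is no depth.
- sign_off(): hands the job in; it is judged then, once.
The state is a dict: "clock": time; "joint_pos": joint angles; "dq": joint speeds; "joint_torque": joint torques, N m; "ee_pos": TCP position; "orientation": TCP orientation; "ft_force": force on the tool from outside, world axes, zero at the start; "torque": the same for the moment, N m; "gripper_width": finger opening in m; "grip_force": force on a finger pad.
Only numpy, scipy, OpenCV 4.12 (cv2) and the standard library are available. Lean on these libraries where they do the work, as an engineer would, in place of code of your own. Each camera call takes 0.05 s, during which the arm holds its last target. There are 200 camera calls.

## Working session

There is one attempt and no reset: what is moved stays moved. The work goes in short steps, Python scripts to look and compute and a shell command to move; the robot and the scene stay as the last step left them, time stands still between calls to the robot, and variables do not carry over. Pictures are saved under pics/ and viewed, at most 10 in all, crops included, and the job is handed in when it is done.

```bash
mkdir -p pics; ls
python3 - <<'E'
from workcell import get_obs,camera,pinch_z
import cv2,numpy as np
print(pinch_z,get_obs())
for n in("scene","top"):
    c=camera(n);cv2.imwrite(f"pics/{n}0.png",cv2.cvtColor(c["frame"],cv2.COLOR_RGB2BGR))
    print({k:v for k,v in c.items() if k!="frame"})
c=camera("wrist");print({k:v for k,v in c.items() if k!="frame"})
E
```

```text
pics
0.0187 {'clock': 0.0, 'joint_pos': array([ 1.1309375 ,  0.47781556,  0.02236002,  1.55645628, -0.01152497,
        1.10931458, -0.08312631]), 'dq': array([ 3.30018916e-04,  1.95920162e-03, -3.88484405e-04,  5.23759747e-05,
       -2.07473296e-04,  2.12560518e-03, -6.65641314e-04]), 'joint_torque': array([ 4.02951591e-04, -5.82845771e+01,  1.53485198e+00, -2.72610855e+01,
       -5.43526921e-02,  1.69858971e-02,  1.03529260e-04]), 'ee_pos': array([ 0.21962984, -0.63761652,  0.22166973]), 'orientation': array([-3.09668856e+00, -5.18386761e-01,  6.78416793e-04]), 'ft_force': array([-0.10933748, -0.25428221,  0.01469719]), 'torque': array([-0.03219013,  0.00118488,  0.04570059]), 'grip_force': 0.0, 'gripper_width': 0.08741406787975231}
{'fx': 393.0323145125436, 'fy': 393.0323145125436, 'cx': 282.90279983474574, 'cy': 214.2694546644125, 'camera_from_world': array([[-0.67437211,  0.73808924, -0.0211314 ,  0.37385115],
       [-0.43264485, -0.37178104,  0.82133872,  0.16426725],
       [ 0.59836502,  0.56303032,  0.57004927, -1.40141863],
       [ 0.        ,  0.        ,  0.        ,  1.        ]])}
{'fx': 435.5686525765114, 'fy': 435.5686525765114, 'cx': 281.5333601056852, 'cy': 203.54992762350167, 'camera_from_world': array([[ 0.01942261, -0.99974583,  0.01144686, -0.02187635],
       [ 0.99210555,  0.02069037,  0.12368705, -0.53861449],
       [-0.12389245,  0.00895417,  0.99225525, -1.03626193],
       [ 0.        ,  0.        ,  0.        ,  1.        ]])}
{'fx': 374.321550267871, 'fy': 374.321550267871, 'cx': 282.0571947092801, 'cy': 215.49909836522653, 'hand_eye': array([[-8.03709892e-04,  9.51593135e-01,  3.07359496e-01,
         8.47352157e-02],
       [ 9.99999646e-01,  8.41907372e-04,  8.31707493e-06,
        -5.77741962e-04],
       [-2.50853754e-04,  3.07359394e-01, -9.51593474e-01,
        -1.60881183e-01],
       [ 0.00000000e+00,  0.00000000e+00,  0.00000000e+00,
         1.00000000e+00]])}
```

View pics/top0.png

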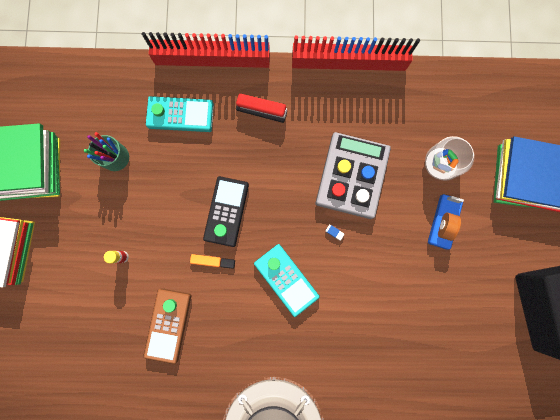

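View pics/scene0.png

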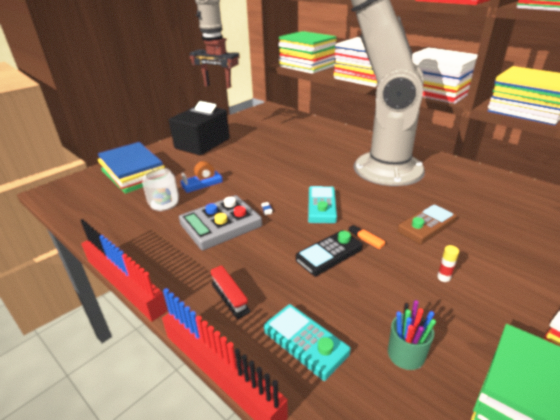

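Top view: the keypad is around (355,175), with yellow (344,166), blue (368,172), red (338,189) and white (362,196). Green-key candidates are black terminal (220,230), turquoise (274,264) and (158,110), and brown (168,306). I choose the black one, as described. The eraser is at (335,233) and the highlighter at (213,261). Scene view: blue (211,209), red (239,211), green on black (344,237).

```bash
cat > h.py <<'E'
import cv2,numpy as np
from workcell import get_obs,camera
from scipy.spatial.transform import Rotation as R
def ray(c,T,uv):  # T world_from_camera
    d=np.array([(uv[0]-c["cx"])/c["fx"],-(uv[1]-c["cy"])/c["fy"],-1.])
    return T[:3,3],T[:3,:3]@d
def at_z(o,d,z): return o+d*(z-o[2])/d[2]
def tri(rays):
    A=0;b=0
    for o,d in rays:
        d=d/np.linalg.norm(d);P=np.eye(3)-np.outer(d,d);A=A+P;b=b+P@o
    p=np.linalg.solve(A,b);return p
def wristT(c,o):
    T=np.eye(4);T[:3,:3]=R.from_rotvec(o["orientation"]).as_matrix();T[:3,3]=o["ee_pos"];return T@c["hand_eye"]
def save(f,name,box=None,s=1):
    f=cv2.cvtColor(f,cv2.COLOR_RGB2BGR)
    if box: f=f[box[1]:box[3],box[0]:box[2]]
    cv2.imwrite("pics/"+name,cv2.resize(f,None,fx=s,fy=s,interpolation=cv2.INTER_CUBIC))
def blob(f,col,uv,r=14):
    h=cv2.cvtColor(f,cv2.COLOR_RGB2HSV).astype(int)
    lo,hi={"blue":(100,120),"red":(0,8),"yellow":(24,36),"green":(50,75)}[col]
    m=(h[...,0]>=lo)&(h[...,0]<=hi)&(h[...,1]>110)&(h[...,2]>60)
    w=np.zeros_like(m);u,v=map(int,uv);w[v-r:v+r,u-r:u+r]=1
    n,l,st,ce=cv2.connectedComponentsWithStats((m&w).astype(np.uint8))
    i=1+np.argmax(st[1:,4]);return ce[i],st[i]
E
python3 - <<'E'
from h import *
t=camera("top");s=camera("scene")
save(t["frame"],"crop0.png",(190,120,400,280),3.6)
for k,a,b in [("blue",(368,172),(211,209)),("red",(338,189),(239,211)),("yellow",(344,166),(221,218)),("green",(220,230),(344,237))]:
    ca,sa=blob(t["frame"],k,a);cb,sb=blob(s["frame"],k,b,9)
    rt=ray(t,np.linalg.inv(t["camera_from_world"]),ca);rs=ray(s,np.linalg.inv(s["camera_from_world"]),cb)
    print(k,ca.round(1),sa,cb.round(1),sb,tri([rt,rs]).round(4),at_z(*rt,.05).round(4),at_z(*rs,.05).round(4))
T=np.linalg.inv(t["camera_from_world"])
for n,uv in [("term_far",(228,195)),("penpot",(100,140)),("glue",(112,257))]:print(n,at_z(*ray(t,T,uv),.03).round(3))
E
```

```text
blue [367.5 171.8] [361 165  14  14 154] [210.8 208.9] [205 204  13  11 108] [ 0.6198 -0.2201  0.0457] [ 0.6195 -0.2197  0.05  ] [ 0.6233 -0.214   0.05  ]
red [338.1 189.3] [332 183  14  14 150] [239.1 211.2] [233 205  14  13 133] [ 0.575  -0.1482  0.0465] [ 0.5746 -0.1478  0.05  ] [ 0.5782 -0.1439  0.05  ]
yellow [344.  165.3] [338 159  13  13 132] [219.9 217.9] [215 213  12  12 100] [ 0.6343 -0.1619  0.0488] [ 0.6344 -0.1621  0.05  ] [ 0.6351 -0.16    0.05  ]
green [219.9 230. ] [214 224  13  13 129] [343.8 236.9] [337 231  14  13 145] [0.4702 0.1376 0.0383] [0.4699 0.1355 0.05  ] [0.4825 0.1461 0.05  ]
term_far [0.558 0.121 0.03 ]
penpot [0.69  0.445 0.03 ]
glue [0.401 0.396 0.03 ]
```

View pics/crop0.png

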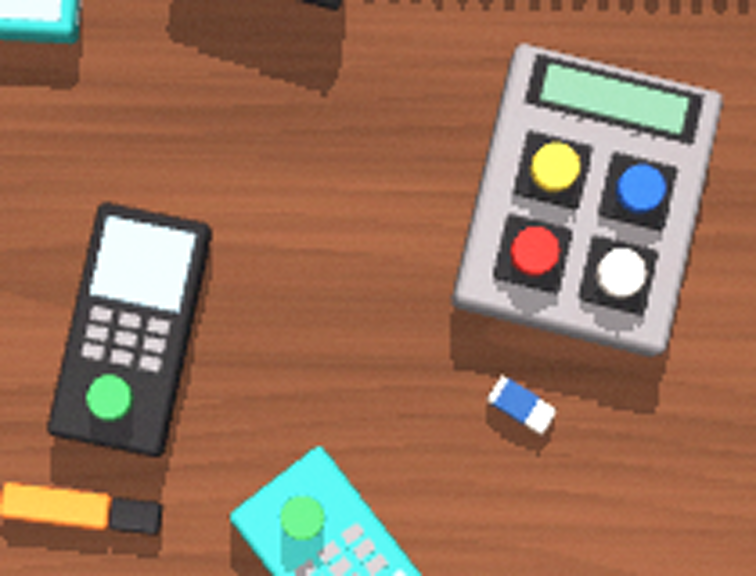

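The black terminal is confirmed in the crop (its green key is at crop (108,397)), and red and blue keys are clear. I set out above blue, shutting the fingers on the way.

```bash
python3 -m creep '[{"tx":0.02,"ty":-0.01,"tz":-0.02,"grip":0},{"tx":0.06,"ty":-0.03,"tz":-0.04,"grip":0},{"tx":0.11,"ty":-0.055,"tz":-0.04,"grip":0},{"tx":0.16,"ty":-0.08,"tz":-0.04,"grip":0},{"tx":0.21,"ty":-0.105,"tz":-0.04,"grip":0}]' 10 && python3 -m creep '[{"tx":0.05,"ty":-0.025,"grip":0},{"tx":0.1,"ty":-0.05,"grip":0},{"tx":0.15,"ty":-0.08,"tz":0.02,"grip":0},{"tx":0.2,"ty":-0.105,"tz":0.04,"grip":0},{"tx":0.24,"ty":-0.13,"tz":0.06,"grip":0}]' && python3 -m creep '[{"tx":0.03,"ty":-0.015,"tz":0.02,"grip":0},{"tx":0.05,"ty":-0.025,"tz":0.04,"grip":0},{"tx":0.06,"ty":-0.03,"tz":0.05,"grip":0},{"tx":0.06,"ty":-0.03,"tz":0.05,"grip":0}]'
python3 - <<'E'
from h import *
o=get_obs();c=camera("wrist");save(c["frame"],"w1.png")
T=wristT(c,o);print(o["clock"],o["ee_pos"],o["orientation"],o["ft_force"],o["gripper_width"])
for p in [(.6198,-.2201,.055),(.575,-.1482,.055)]:
    q=np.linalg.inv(T)@np.append(p,1);print(c["cx"]-c["fx"]*q[0]/q[2],c["cy"]+c["fy"]*q[1]/q[2])
E
```

```text
0.25 [ 0.21979966 -0.63793925  0.22219885] [-3.09767412e+00 -5.18727445e-01  3.33148929e-04] [0.20685028 0.7322212  0.22714851] 0.08782877789038464
-266.8658683296351 -842.0016798897234
-415.47076738246074 -772.2696742429237invalid input
```

View pics/w1.png

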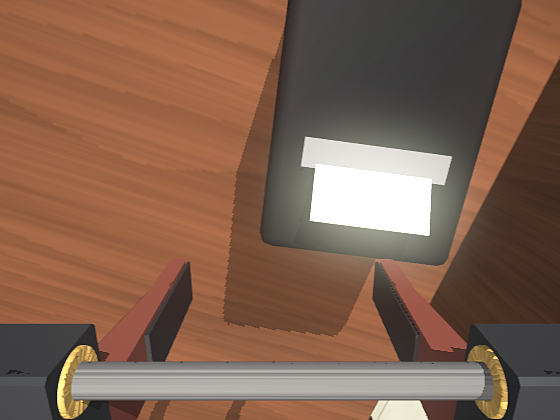

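The wrist picture shows the open fingers, with the black receipt printer ahead at (370,150), so I will lift well before crossing. The call was refused, perhaps because rows need every key.

```bash
python3 -m creep '[{"tx":0,"ty":0,"tz":-0.04,"rx":0,"ry":0,"rz":0,"grip":0},{"tx":0,"ty":-0.01,"tz":-0.09,"rx":0,"ry":0,"rz":0,"grip":0},{"tx":0.03,"ty":-0.03,"tz":-0.12,"rx":0,"ry":0,"rz":0,"grip":0},{"tx":0.07,"ty":-0.05,"tz":-0.12,"rx":0,"ry":0,"rz":0,"grip":0},{"tx":0.12,"ty":-0.07,"tz":-0.12,"rx":0,"ry":0,"rz":0,"grip":0}]' 10
```

```text
clock: 0.92
ee_pos: [0.3105, -0.5325, 0.3433]
orientation: [3.098, 0.515, 0.0]
ft_force: [0.2, 1.1, 0.3]
gripper_width: 0.0413
grip_force: 0.0
```

```bash
python3 -m creep '[{"tx":0.05,"ty":-0.025,"tz":0,"rx":0,"ry":0,"rz":0,"grip":0},{"tx":0.1,"ty":-0.05,"tz":0,"rx":0,"ry":0,"rz":0,"grip":0},{"tx":0.15,"ty":-0.075,"tz":0.01,"rx":0,"ry":0,"rz":0,"grip":0},{"tx":0.2,"ty":-0.1,"tz":0.03,"rx":0,"ry":0,"rz":0,"grip":0},{"tx":0.25,"ty":-0.125,"tz":0.05,"rx":0,"ry":0,"rz":0,"grip":0}]' && python3 -m creep '[{"tx":0.045,"ty":-0.02,"tz":0.03,"rx":0,"ry":0,"rz":0,"grip":0},{"tx":0.085,"ty":-0.04,"tz":0.06,"rx":0,"ry":0,"rz":0,"grip":0},{"tx":0.115,"ty":-0.06,"tz":0.09,"rx":0,"ry":0,"rz":0,"grip":0},{"tx":0.135,"ty":-0.07,"tz":0.12,"rx":0,"ry":0,"rz":0,"grip":0},{"tx":0.145,"ty":-0.0715,"tz":0.14,"rx":0,"ry":0,"rz":0,"grip":0}]' && python3 -m creep '[{"tx":0,"ty":0,"tz":0,"rx":0,"ry":0,"rz":0,"grip":0},{"tx":0,"ty":0,"tz":0,"rx":0,"ry":0,"rz":0,"grip":0}]'
cat > look.py <<'E'
from h import *
import sys
o=get_obs();c=camera("wrist");save(c["frame"],sys.argv[1])
T=wristT(c,o);print(o["clock"],o["ee_pos"].round(4),o["orientation"].round(3),o["ft_force"].round(2),o["gripper_width"])
Rt=R.from_rotvec(o["orientation"]).as_matrix()
for col,p in [("blue",(.6198,-.2201,.055)),("red",(.575,-.1482,.055)),("yellow",(.6345,-.162,.055)),("green",(.471,.137,.048))]:
    q=np.linalg.inv(T)@np.append(p,1);uv=np.array([c["cx"]-c["fx"]*q[0]/q[2],c["cy"]+c["fy"]*q[1]/q[2]])
    if not(20<uv[0]<540 and 20<uv[1]<400):continue
    ce,st=blob(c["frame"],col,uv,max(40,20) if min(uv)>45 else 20)
    w=at_z(*ray(c,T,ce),p[2])
    print(col,"pred",uv.round(),"seen",ce.round(1),st,"world",w.round(4),"tool shift",(Rt.T@(w-o["ee_pos"])).round(4))
E
python3 look.py w2.png
```

```text
clock: 1.55
ee_pos: [0.5073, -0.332, 0.2924]
orientation: [3.098, 0.518, 0.001]
ft_force: [-0.6, -0.4, 0.9]
gripper_width: 0.0004
grip_force: 0.0
clock: 2.17
ee_pos: [0.6203, -0.2168, 0.1511]
orientation: [-3.097, -0.522, 0.002]
ft_force: [0.5, -0.5, 1.4]
gripper_width: 0.0006
grip_force: 0.0
clock: 2.42
ee_pos: [0.6199, -0.2202, 0.1537]
orientation: [3.098, 0.516, 0.001]
ft_force: [-0.2, 0.2, -0.2]
gripper_width: 0.0005
grip_force: 0.0
2.425 [ 0.6199 -0.2202  0.1537] [3.098e+00 5.160e-01 1.000e-03] [-0.24  0.21 -0.17] 0.0005177265480466102
blue pred [282. 217.] seen [280.6 213.3] [ 259  191   44   45 1518] world [ 0.622 -0.218  0.055] tool shift [ 0.0026 -0.0016  0.0987]
red pred [172. 241.] seen [172.3 236.7] [ 150  215   46   45 1589] world [ 0.5788 -0.1478  0.055 ] tool shift [-0.0156 -0.082   0.0986]
yellow pred [211. 173.] seen [209.2 171.3] [ 188  149   43   45 1546] world [ 0.6351 -0.1606  0.055 ] tool shift [ 0.0336 -0.0517  0.0987]
```

View pics/w2.png

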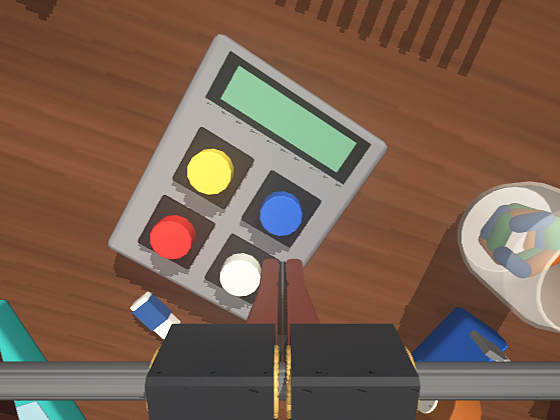

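The wrist view confirms blue at (281,213) and red at (172,237), within 3 mm of the first estimate. I descend to just above blue.

```bash
python3 -m creep '[{"tx":0.001,"ty":0,"tz":0.02,"rx":0,"ry":0,"rz":0,"grip":0},{"tx":0.002,"ty":-0.001,"tz":0.045,"rx":0,"ry":0,"rz":0,"grip":0},{"tx":0.002,"ty":-0.001,"tz":0.07,"rx":0,"ry":0,"rz":0,"grip":0},{"tx":0.002,"ty":-0.001,"tz":0.085,"rx":0,"ry":0,"rz":0,"grip":0},{"tx":0.002,"ty":-0.001,"tz":0.09,"rx":0,"ry":0,"rz":0,"grip":0}]' && python3 -m creep '[{"tx":0,"ty":0,"tz":0.001,"rx":0,"ry":0,"rz":0,"grip":0},{"tx":0,"ty":0,"tz":0.002,"rx":0,"ry":0,"rz":0,"grip":0},{"tx":0,"ty":0,"tz":0.002,"rx":0,"ry":0,"rz":0,"grip":0}]'; python3 look.py w3.png
```

```text
clock: 3.1
ee_pos: [0.6209, -0.217, 0.0615]
orientation: [-3.098, -0.518, 0.002]
ft_force: [-0.3, -0.2, 0.9]
gripper_width: 0.0004
grip_force: 0.0
clock: 3.48
ee_pos: [0.622, -0.217, 0.0613]
orientation: [3.098, 0.519, 0.002]
ft_force: [0.4, -0.3, -0.7]
gripper_width: 0.0009
grip_force: 0.0
3.475 [ 0.622  -0.217   0.0613] [3.098e+00 5.190e-01 2.000e-03] [ 0.36 -0.3  -0.72] 0.0008822658654648143
blue pred [288. 280.] seen [287.5 260.7] [ 254  240   63   66 1459] world [ 0.6298 -0.2165  0.055 ] tool shift [0.0075 0.0021 0.0063]
red pred [127. 314.] seen [129.  304.2] [  94  273   70   64 3407] world [ 0.5808 -0.1483  0.055 ] tool shift [-0.0165 -0.0784  0.0063]
yellow pred [181. 218.] seen [179.  214.1] [ 147  180   64   68 3351] world [ 0.6358 -0.1605  0.055 ] tool shift [ 0.0314 -0.0489  0.0063]
```

```bash
python3 -m creep '[{"tx":0,"ty":0,"tz":0.002,"rx":0,"ry":0,"rz":0,"grip":0},{"tx":0,"ty":0,"tz":0.004,"rx":0,"ry":0,"rz":0,"grip":0},{"tx":0,"ty":0,"tz":0.005,"rx":0,"ry":0,"rz":0,"grip":0},{"tx":0,"ty":0,"tz":0.006,"rx":0,"ry":0,"rz":0,"grip":0},{"tx":0,"ty":0,"tz":0.007,"rx":0,"ry":0,"rz":0,"grip":0}]' && python3 -m creep '[{"tx":0,"ty":0,"tz":0.001,"rx":0,"ry":0,"rz":0,"grip":0},{"tx":0,"ty":0,"tz":0.002,"rx":0,"ry":0,"rz":0,"grip":0},{"tx":0,"ty":0,"tz":0.003,"rx":0,"ry":0,"rz":0,"grip":0}]'
```

```text
clock: 4.15
ee_pos: [0.6215, -0.2169, 0.0539]
orientation: [-3.098, -0.519, 0.0]
ft_force: [-2.5, 0.2, 4.5]
gripper_width: 0.0006
grip_force: 2.1
clock: 4.53
ee_pos: [0.6215, -0.2169, 0.0507]
orientation: [-3.098, -0.519, 0.0]
ft_force: [-2.4, 1.3, 4.5]
gripper_width: 0.0002
grip_force: 2.5
```

```bash
python3 -m creep '[{"tx":0,"ty":0,"tz":0.001,"rx":0,"ry":0,"rz":0,"grip":0},{"tx":0,"ty":0,"tz":0.002,"rx":0,"ry":0,"rz":0,"grip":0},{"tx":0,"ty":0,"tz":0.003,"rx":0,"ry":0,"rz":0,"grip":0},{"tx":0,"ty":0,"tz":0.004,"rx":0,"ry":0,"rz":0,"grip":0},{"tx":0,"ty":0,"tz":0.005,"rx":0,"ry":0,"rz":0,"grip":0}]' && python3 -m creep '[{"tx":0,"ty":0,"tz":0,"rx":0,"ry":0,"rz":0,"grip":0},{"tx":0,"ty":0,"tz":0,"rx":0,"ry":0,"rz":0,"grip":0}]'
```

```text
clock: 5.15
ee_pos: [0.6215, -0.2169, 0.0458]
orientation: [-3.098, -0.519, 0.0]
ft_force: [-2.6, -0.0, 6.4]
gripper_width: 0.0003
grip_force: 3.1
clock: 5.4
ee_pos: [0.6215, -0.2169, 0.0457]
orientation: [-3.098, -0.519, 0.0]
ft_force: [-1.4, 1.3, 5.3]
gripper_width: 0.0006
grip_force: 2.6
```

Blue has sunk about 9 mm, and the force matches that depth. I lift and go above red.

```bash
python3 -m creep '[{"tx":0,"ty":0,"tz":-0.01,"rx":0,"ry":0,"rz":0,"grip":0},{"tx":0,"ty":0,"tz":-0.04,"rx":0,"ry":0,"rz":0,"grip":0},{"tx":-0.006,"ty":-0.03,"tz":-0.08,"rx":0,"ry":0,"rz":0,"grip":0},{"tx":-0.014,"ty":-0.06,"tz":-0.1,"rx":0,"ry":0,"rz":0,"grip":0},{"tx":-0.018,"ty":-0.078,"tz":-0.1,"rx":0,"ry":0,"rz":0,"grip":0}]' && python3 -m creep '[{"tx":0,"ty":0,"tz":0,"rx":0,"ry":0,"rz":0,"grip":0},{"tx":0,"ty":0,"tz":0,"rx":0,"ry":0,"rz":0,"grip":0}]'; python3 look.py w4.png
```

```text
clock: 6.02
ee_pos: [0.58, -0.1479, 0.1476]
orientation: [3.097, 0.52, 0.006]
ft_force: [0.7, -0.1, -0.5]
gripper_width: 0.0001
grip_force: 0.0
clock: 6.28
ee_pos: [0.579, -0.1501, 0.1446]
orientation: [3.099, 0.517, -0.002]
ft_force: [-0.2, -0.3, -0.5]
gripper_width: 0.0002
grip_force: 0.0
6.275 [ 0.579  -0.1501  0.1446] [ 3.099e+00  5.170e-01 -2.000e-03] [-0.21 -0.28 -0.52] 0.00020703554127915176
blue pred [398. 199.] seen [390.6 193.3] [ 369  172   45   43 1470] world [ 0.6218 -0.2139  0.055 ] tool shift [0.0199 0.0743 0.0895]
red pred [279. 225.] seen [276.4 220.5] [ 254  197   45   47 1656] world [ 0.5775 -0.1458  0.055 ] tool shift [ 0.0001 -0.0046  0.0896]
yellow pred [327. 151.] seen [323.6 150.8] [ 301  127   46   48 1688] world [ 0.6341 -0.1598  0.055 ] tool shift [0.0491 0.0271 0.0895]
```

View pics/w4.png

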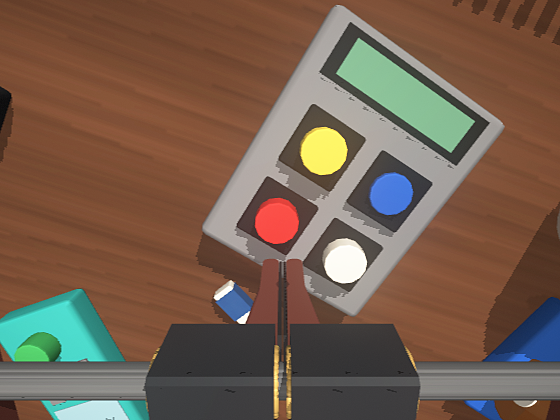

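Blue at (391,193) sits visibly lower, with only a short shadow. Red is at (276,220), so I shift 3 mm in -y and go down.

```bash
python3 -m creep '[{"tx":0,"ty":-0.001,"tz":0.02,"rx":0,"ry":0,"rz":0,"grip":0},{"tx":0,"ty":-0.003,"tz":0.045,"rx":0,"ry":0,"rz":0,"grip":0},{"tx":0,"ty":-0.003,"tz":0.065,"rx":0,"ry":0,"rz":0,"grip":0},{"tx":0,"ty":-0.003,"tz":0.077,"rx":0,"ry":0,"rz":0,"grip":0},{"tx":0,"ty":-0.003,"tz":0.081,"rx":0,"ry":0,"rz":0,"grip":0}]' && python3 -m creep '[{"tx":0,"ty":0,"tz":0.001,"rx":0,"ry":0,"rz":0,"grip":0},{"tx":0,"ty":0,"tz":0.002,"rx":0,"ry":0,"rz":0,"grip":0},{"tx":0,"ty":0,"tz":0.003,"rx":0,"ry":0,"rz":0,"grip":0}]'
```

```text
clock: 6.95
ee_pos: [0.5779, -0.1467, 0.0636]
orientation: [-3.098, -0.518, 0.002]
ft_force: [0.4, -0.5, 0.3]
gripper_width: 0.0008
grip_force: 0.0
clock: 7.32
ee_pos: [0.5785, -0.1462, 0.0622]
orientation: [3.098, 0.519, 0.002]
ft_force: [-0.1, 0.8, 0.1]
gripper_width: 0.0001
grip_force: 0.0
```

```bash
python3 -m creep '[{"tx":0,"ty":0,"tz":0.002,"rx":0,"ry":0,"rz":0,"grip":0},{"tx":0,"ty":0,"tz":0.004,"rx":0,"ry":0,"rz":0,"grip":0},{"tx":0,"ty":0,"tz":0.005,"rx":0,"ry":0,"rz":0,"grip":0},{"tx":0,"ty":0,"tz":0.006,"rx":0,"ry":0,"rz":0,"grip":0},{"tx":0,"ty":0,"tz":0.007,"rx":0,"ry":0,"rz":0,"grip":0}]' && python3 -m creep '[{"tx":0,"ty":0,"tz":0.001,"rx":0,"ry":0,"rz":0,"grip":0},{"tx":0,"ty":0,"tz":0.002,"rx":0,"ry":0,"rz":0,"grip":0},{"tx":0,"ty":0,"tz":0.003,"rx":0,"ry":0,"rz":0,"grip":0},{"tx":0,"ty":0,"tz":0.004,"rx":0,"ry":0,"rz":0,"grip":0}]'
```

```text
clock: 7.95
ee_pos: [0.5782, -0.1462, 0.0549]
orientation: [3.098, 0.519, -0.0]
ft_force: [-1.9, -0.7, 4.2]
gripper_width: 0.0008
grip_force: 2.0
clock: 8.45
ee_pos: [0.5782, -0.1462, 0.0507]
orientation: [3.098, 0.519, 0.0]
ft_force: [-2.1, 1.1, 4.8]
gripper_width: 0.0006
grip_force: 2.5
```

```bash
python3 -m creep '[{"tx":0,"ty":0,"tz":0.001,"rx":0,"ry":0,"rz":0,"grip":0},{"tx":0,"ty":0,"tz":0.002,"rx":0,"ry":0,"rz":0,"grip":0},{"tx":0,"ty":0,"tz":0.003,"rx":0,"ry":0,"rz":0,"grip":0},{"tx":0,"ty":0,"tz":0.004,"rx":0,"ry":0,"rz":0,"grip":0},{"tx":0,"ty":0,"tz":0.005,"rx":0,"ry":0,"rz":0,"grip":0}]' && python3 -m creep '[{"tx":0,"ty":0,"tz":0,"rx":0,"ry":0,"rz":0,"grip":0},{"tx":0,"ty":0,"tz":0,"rx":0,"ry":0,"rz":0,"grip":0}]'
```

```text
clock: 9.07
ee_pos: [0.5782, -0.1462, 0.0458]
orientation: [3.098, 0.519, 0.0]
ft_force: [-1.7, 0.4, 6.9]
gripper_width: 0.0003
grip_force: 3.1
clock: 9.32
ee_pos: [0.5782, -0.1462, 0.0457]
orientation: [3.098, 0.519, 0.0]
ft_force: [-0.8, 1.2, 4.7]
gripper_width: 0.0007
grip_force: 2.5
```

Red has also sunk about 9 mm. Next I move above the black terminal's green key.

```bash
python3 -m creep '[{"tx":0,"ty":0,"tz":-0.01,"rx":0,"ry":0,"rz":0,"grip":0},{"tx":0,"ty":0,"tz":-0.05,"rx":0,"ry":0,"rz":0,"grip":0},{"tx":0,"ty":-0.03,"tz":-0.09,"rx":0,"ry":0,"rz":0,"grip":0},{"tx":0,"ty":-0.08,"tz":-0.11,"rx":0,"ry":0,"rz":0,"grip":0},{"tx":-0.003,"ty":-0.13,"tz":-0.11,"rx":0,"ry":0,"rz":0,"grip":0}]' && python3 -m creep '[{"tx":-0.002,"ty":-0.05,"tz":0,"rx":0,"ry":0,"rz":0,"grip":0},{"tx":-0.004,"ty":-0.1,"tz":0,"rx":0,"ry":0,"rz":0,"grip":0},{"tx":-0.006,"ty":-0.145,"tz":0,"rx":0,"ry":0,"rz":0,"grip":0},{"tx":-0.006,"ty":-0.172,"tz":0,"rx":0,"ry":0,"rz":0,"grip":0},{"tx":-0.006,"ty":-0.172,"tz":0,"rx":0,"ry":0,"rz":0,"grip":0}]' && python3 -m creep '[{"tx":0,"ty":0,"tz":0,"rx":0,"ry":0,"rz":0,"grip":0},{"tx":0,"ty":0,"tz":0,"rx":0,"ry":0,"rz":0,"grip":0}]'; python3 look.py w5.png
```

```text
clock: 9.95
ee_pos: [0.5342, -0.0229, 0.158]
orientation: [3.098, 0.518, 0.008]
ft_force: [0.7, 0.6, -0.2]
gripper_width: 0.0004
grip_force: 0.0
clock: 10.58
ee_pos: [0.4708, 0.1386, 0.1561]
orientation: [-3.097, -0.525, -0.001]
ft_force: [-0.1, -0.2, -0.6]
gripper_width: 0.0005
grip_force: 0.0
clock: 10.82
ee_pos: [0.4718, 0.1349, 0.1556]
orientation: [3.099, 0.515, 0.0]
ft_force: [0.1, 0.6, 0.5]
gripper_width: 0.0005
grip_force: 0.0
10.825 [0.4718 0.1349 0.1556] [3.099 0.515 0.   ] [0.1  0.64 0.49] 0.0004715068953059934
green pred [280. 213.] seen [278.5 209.8] [ 259  189   39   42 1290] world [0.4731 0.1387 0.048 ] tool shift [ 0.0025 -0.0032  0.1076]
```

View pics/w5.png

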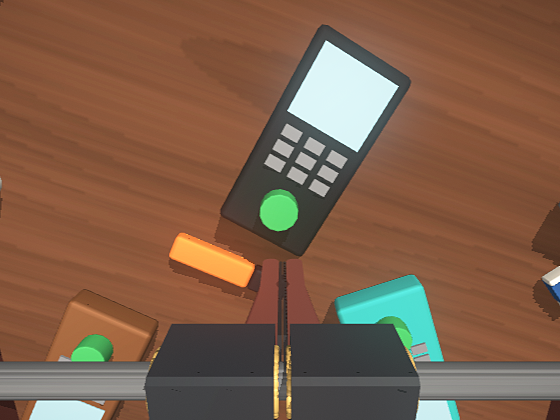

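Green is at (279,210) on the black terminal, clear of the highlighter at (212,260). I correct by 3 mm and go down.

```bash
python3 -m creep '[{"tx":0.001,"ty":-0.001,"tz":0.025,"rx":0,"ry":0,"rz":0,"grip":0},{"tx":0.003,"ty":-0.003,"tz":0.055,"rx":0,"ry":0,"rz":0,"grip":0},{"tx":0.003,"ty":-0.003,"tz":0.08,"rx":0,"ry":0,"rz":0,"grip":0},{"tx":0.003,"ty":-0.003,"tz":0.093,"rx":0,"ry":0,"rz":0,"grip":0},{"tx":0.003,"ty":-0.003,"tz":0.098,"rx":0,"ry":0,"rz":0,"grip":0}]' && python3 -m creep '[{"tx":0,"ty":0,"tz":0.001,"rx":0,"ry":0,"rz":0,"grip":0},{"tx":0,"ty":0,"tz":0.002,"rx":0,"ry":0,"rz":0,"grip":0},{"tx":0,"ty":0,"tz":0.002,"rx":0,"ry":0,"rz":0,"grip":0}]'; python3 look.py w6.png
```

```text
clock: 11.5
ee_pos: [0.4732, 0.1398, 0.0572]
orientation: [3.098, 0.518, -0.001]
ft_force: [0.7, 0.2, -0.7]
gripper_width: 0.0006
grip_force: 0.0
clock: 11.88
ee_pos: [0.4735, 0.1403, 0.0562]
orientation: [-3.098, -0.519, -0.002]
ft_force: [-0.1, 1.1, 0.2]
gripper_width: 0.0003
grip_force: 0.0
11.875 [0.4735 0.1403 0.0562] [-3.098e+00 -5.190e-01 -2.000e-03] [-0.13  1.06  0.18] 0.0002610292232841793
green pred [288. 279.] seen [289.7 258.7] [ 257  239   58   54 1243] world [0.4818 0.1399 0.048 ] tool shift [0.0077 0.0032 0.0082]
```

View pics/w6.png

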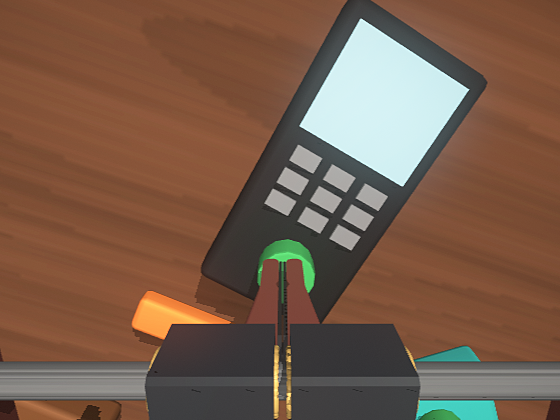

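The fingertips stand centred over the green cap at about (286,268), within 2 mm. I press slowly.

```bash
python3 -m creep '[{"tx":0.001,"ty":0.001,"tz":0.002,"rx":0,"ry":0,"rz":0,"grip":0},{"tx":0.001,"ty":0.001,"tz":0.004,"rx":0,"ry":0,"rz":0,"grip":0},{"tx":0.001,"ty":0.001,"tz":0.006,"rx":0,"ry":0,"rz":0,"grip":0},{"tx":0.001,"ty":0.001,"tz":0.007,"rx":0,"ry":0,"rz":0,"grip":0},{"tx":0.001,"ty":0.001,"tz":0.008,"rx":0,"ry":0,"rz":0,"grip":0}]' && python3 -m creep '[{"tx":0,"ty":0,"tz":0.001,"rx":0,"ry":0,"rz":0,"grip":0},{"tx":0,"ty":0,"tz":0.002,"rx":0,"ry":0,"rz":0,"grip":0},{"tx":0,"ty":0,"tz":0.003,"rx":0,"ry":0,"rz":0,"grip":0}]'
```

```text
clock: 12.55
ee_pos: [0.4743, 0.1396, 0.0477]
orientation: [3.098, 0.519, -0.0]
ft_force: [-1.3, -0.8, 4.2]
gripper_width: 0.0002
grip_force: 2.0
clock: 12.92
ee_pos: [0.4743, 0.1396, 0.0447]
orientation: [3.098, 0.519, -0.0]
ft_force: [-1.1, 0.0, 4.7]
gripper_width: 0.0006
grip_force: 2.4
```

```bash
python3 -m creep '[{"tx":0,"ty":0,"tz":0.001,"rx":0,"ry":0,"rz":0,"grip":0},{"tx":0,"ty":0,"tz":0.002,"rx":0,"ry":0,"rz":0,"grip":0},{"tx":0,"ty":0,"tz":0.003,"rx":0,"ry":0,"rz":0,"grip":0},{"tx":0,"ty":0,"tz":0.004,"rx":0,"ry":0,"rz":0,"grip":0},{"tx":0,"ty":0,"tz":0.005,"rx":0,"ry":0,"rz":0,"grip":0}]' && python3 -m creep '[{"tx":0,"ty":0,"tz":0.0005,"rx":0,"ry":0,"rz":0,"grip":0},{"tx":0,"ty":0,"tz":0.0005,"rx":0,"ry":0,"rz":0,"grip":0}]' && python3 -m creep '[{"tx":0,"ty":0,"tz":-0.003,"rx":0,"ry":0,"rz":0,"grip":0},{"tx":0,"ty":0,"tz":-0.015,"rx":0,"ry":0,"rz":0,"grip":0},{"tx":0,"ty":0,"tz":-0.05,"rx":0,"ry":0,"rz":0,"grip":0},{"tx":0,"ty":0,"tz":-0.1,"rx":0,"ry":0,"rz":0,"grip":0},{"tx":0,"ty":0,"tz":-0.13,"rx":0,"ry":0,"rz":0,"grip":0}]'  && python3 -m creep '[{"tx":-0.03,"ty":-0.05,"tz":0,"rx":0,"ry":0,"rz":0,"grip":0},{"tx":-0.03,"ty":-0.1,"tz":0,"rx":0,"ry":0,"rz":0,"grip":0},{"tx":-0.03,"ty":-0.1,"tz":0,"rx":0,"ry":0,"rz":0,"grip":0}]'
python3 - <<'E'
from h import *
t=camera("top");s=camera("scene");w=camera("wrist")
a=t["frame"][140:280,190:400];b=s["frame"][185:285,170:380]
f=lambda x:cv2.resize(x,(630,int(x.shape[0]*3)),interpolation=cv2.INTER_CUBIC)[:300]
im=np.vstack([f(a)[:300],f(b)[:300]]);save(im,"final.png")
T=np.linalg.inv(s["camera_from_world"])
for k,p in [("blue",(211,209)),("red",(239,211)),("yellow",(221,218)),("green",(344,237))]: print(k,blob(s["frame"],k,p,9)[0].round(1))
E
```

```text
clock: 13.55
ee_pos: [0.4743, 0.1396, 0.0397]
orientation: [3.098, 0.519, -0.0]
ft_force: [-2.8, -0.8, 5.7]
gripper_width: 0.0001
grip_force: 3.0
clock: 13.8
ee_pos: [0.4743, 0.1396, 0.0391]
orientation: [3.098, 0.519, -0.0]
ft_force: [-1.5, -0.5, 4.9]
gripper_width: 0.0003
grip_force: 2.5
clock: 14.42
ee_pos: [0.4753, 0.1401, 0.1722]
orientation: [-3.098, -0.519, -0.005]
ft_force: [0.6, -0.2, 0.1]
gripper_width: 0.0006
grip_force: 0.0
clock: 14.8
ee_pos: [0.4122, 0.2282, 0.1704]
orientation: [-3.095, -0.529, -0.003]
ft_force: [0.4, -0.5, 0.0]
gripper_width: 0.0009
grip_force: 0.0
blue [211.2 210.2]
red [239.6 212.6]
yellow [219.9 217.9]
green [343.6 238.4]
```

View pics/final.png

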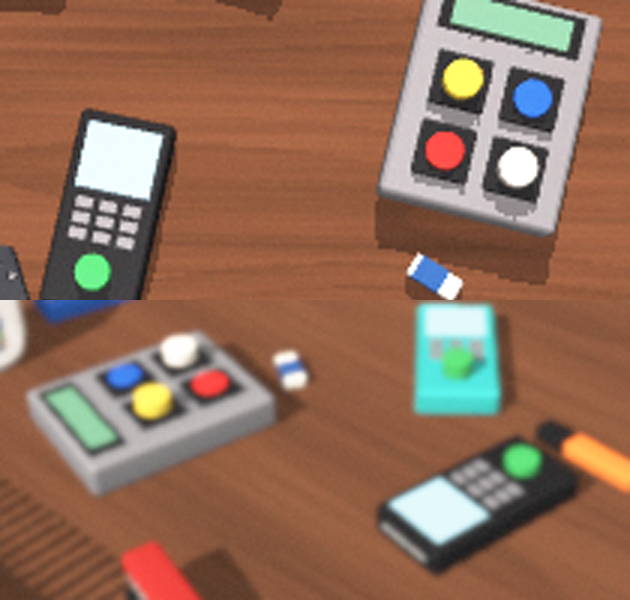

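The final picture shows blue (125,375), red (210,382) and green (522,461) sunk. Yellow (152,400) and white (180,350) are up, and the terminal, eraser and highlighter are in place. The arm is clear, so I hand in.

```bash
python3 -m creep '[{"tx":0,"ty":0,"tz":0,"rx":0,"ry":0,"rz":0,"grip":0},{"tx":0,"ty":0,"tz":0,"rx":0,"ry":0,"rz":0,"grip":0}]' && python3 -c "from workcell import sign_off; print(sign_off())"
```

```text
clock: 15.2
ee_pos: [0.4139, 0.2235, 0.1691]
orientation: [3.099, 0.516, -0.0]
ft_force: [-0.3, -0.8, -0.6]
gripper_width: 0.0004
grip_force: 0.0
the job is handed in; nothing more can be done
None
```

I pressed blue, red, then the black terminal's green key about 9 mm each at no more than about 7 N, left yellow and white up with no visible shift of the terminal, eraser or highlighter, and handed the job in at 15.2 s with the arm clear (no verdict was returned).

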